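# Draw the spray wand and aim it at the rosette of a leaning clay tile

### The job

Draw the spray wand (the one with the slim metal lance and the box-shaped grey handle) straight up out of the tool rack, tip it over and point its nozzle squarely at the rosette in the relief of the clay tile leaning on the easel, with the nozzle about 10 cm from the rosette, ready to mist it. The program finishes while holding the wand there, raised and steady: do not put it down or let go. Do not touch the soft tile, and leave the other tools in the rack and everything else on the table where they are.

Things in the scene. Friction and masses are not known exactly. Their poses are not given: they have to be found in the camera images.
- wand: Spray wand, 175 mm, loose, nozzle-down in one of the rack's holes (which one varies). Origin at the nozzle tip, z from nozzle to butt: it sprays along -z. Nozzle 18 mm thick, 22 mm long; lance 12 mm thick up to 100 mm; box handle from 100 to 175 mm, 26 mm along x (grip across it), 36 mm along y, black lever on +y. About 220 g, balance about 125 mm from the tip.
- wand_grip (a point): Centre of the wand's handle, 137.5 mm from the nozzle tip and half-way up the handle; axes as the wand's.
- wand_nozzle (a point): The nozzle tip of the wand; axes as the wand's.
- rack: Plywood tool rack, fixed; origin on the table under its centre. Top plate 80 (x) by 290 mm (y), its top 116 mm above the table; 314 mm long with end panels. Square 25 mm holes at y = -95, 0, +95 mm. Tools rest by their shoulders on the plate, shafts hanging in the holes; the wand's handle sits on the plate and its lance hangs 100 mm below, so it must rise 100 mm to come clear.
- beater_mid (a point): Middle of the paddle of a wooden clay beater standing in another hole of the rack (flat paddle 14 x 44 x 52 mm on a 40 mm round collar, top 62 mm above the rack's plate). Leave it in place.
- brush_mid (a point): Middle of the ferrule of a mop brush standing in another hole of the rack, bristles up (30 mm thick head, 40 mm round collar, top 67 mm above the rack's plate). Leave it in place.
- easel: Plywood tile easel fixed to the table, origin on the table under the tile's middle; base 190 x 190 x 12 mm; it leans the tile at 35 degrees from level, its face looking up and along the easel's -x axis.
- tile: Soft clay relief tile, 150 x 150 x 14 mm, fixed on the easel at 35 degrees from level. Origin at the centre of its back face; z is the outward normal of its face, x points up the slope. A rim 5 mm high runs along its edges. Not to be touched.
- rosette (a point): Centre of the front of the rosette, the round flower relief (47 mm across, 12 mm proud) of the tile, 20 mm up the slope from the tile's middle; z axis is the outward normal of the tile's face (tilted 35 degrees from vertical).
- cup: Bisque cup, 80 mm across, 85 mm high, loose; origin under its middle. Bystander.
- jar: White glaze jar with lid, 72 mm across, 100 mm high, loose; origin under its middle. Bystander.
- sprayer: Trigger spray bottle, 84 mm across, 195 mm high, loose; origin under its middle. Bystander, not the spray wand.
- phone: Phone lying flat, 148 x 72 x 9 mm, loose; origin under its middle. Bystander.
- rib: Dark wooden potter's rib lying flat, 110 x 55 x 6 mm, loose; origin under its middle. Bystander.
Mind the look-alikes: they are no part of the job. There is more than one size of the wand; the one meant has the size given above.

How it is judged:
By the outcome, as a careful person would: the job done as asked, in the order asked, and still so for the second after the job is handed in, while the arm keeps its last pose, push and grip.
It also fails if it takes over 40 s, if anything falls off the work surface, if the arm or the gripper's body presses on something with over 40 N, if the wrist force passes 120 N, or if a joint passes its speed limit or range.

### The arm

A 6-joint arm with a two-finger parallel gripper is mounted at the origin on the work surface. World frame = base frame: x ahead of the robot, y to its left, z up, the work surface at z = 0. Lengths are in m, angles in degrees, forces in N, time in s.
With the tool pointing down it reaches from about 0.25 to 0.8 m from the base axis. Payload 3.9 kg.
Tool frame: the origin (TCP) lies on the centre line of the jaws, within the pads' length; the fingertips stand 14 mm ahead of it and the grasp point (between the pads) lies 5 mm behind it; y points along the fingers, z is the direction in which the jaws open and shut, and the axes are right-handed (so a half turn about y gives the same grasp; the last joint's range is limited). The gripper opens to 85 mm and grips with 20 to 120 N. Pads are 22 mm wide; open, the fingers measure 114 mm over their backs; the gripper's body (76 mm by 85 mm) begins 54 mm behind the grasp point. The pads swing forward as they close: fully open they stand 13 mm farther back than shut.
Start: joints at [72.938, 14.897, -7.913, 67.191, 0, 90], TCP at [0.154, 0.502, 0.245] pointing down, gripper open.
Joint ranges: [-159.42, 159.42], [-47.68, 98.78], [-73.54, 78.23], [-108.79, 121.32], [-90, 84.71], [-180, 180]. Speed limits (degrees/s): [147.25, 147.25, 180, 180, 180, 180].

### API

Orientations are given as [roll, pitch, yaw] about the fixed x, y, z axes, in that order (R = Rz(yaw) Ry(pitch) Rx(roll)).
In Python, from rig import r gives the robot as it stands.
- The arm moves only by the tool send_rows, never from a script. Its arguments are lists of equal length, an entry for each row: "fingers": the closure in counts, from 0 (fully open) to 255 (shut); "slide": the shift along the tool's x, y, z in mm, a list of three; "turn": the turn about the tool's y in rad. A call has 1 to 10 rows; each row shifts and turns the commanded pose from where the row before left it, along the tool's axes as they then stand; what a row does not reach is not made up. A row lasts 1/8 s, in which the tool goes at most 62.5 mm and 10.7 degrees, less where a joint would pass 70% of its speed; a pose out of reach is approached as far as the arm can. A call with a gripper value outside its range is refused whole. The fingers move at their own pace and stop on an object; "grip_force" is the grip in N (left out, the last holds). Time passes only in rows, so rows that do not move let the fingers close. It gives the time, the measured TCP pose, the force and the opening at its end, in the units of the state.
- r.sense(): the state, without advancing time (a new reading comes with each control period).
- r.grab_frame(name): name is "side" or "top" or "wrist"; returns the picture (400x640x3 uint8, red, green, blue); there is no depth.
- r.calibration(name): a dict with "camera_matrix" (3x3 intrinsics, pixels), "k1" (the pictures are not rectified: a ray, as slopes to the right and down, at radius r is drawn at 1 + k1 r^2 times it, then the intrinsics apply), "position" and "attitude" of the camera in the world. Camera axes: x right, y down, z forward; pixel columns grow to the right and rows downward; lengths in m; the calibration is good to about 2 mm. A picture is of the moment at which its call begins: read the wrist's pose just before it. calibration takes no time and is no camera call; for the wrist camera it gives the pose at the moment of the call.
- r.close_job(): hands the job in, once; it reports no verdict.
The state is a dict: "time": time; "joint_pos": joint angles; "joint_velocities": joint speeds; "tau": joint torques, N m; "ee_pos": TCP position; "ee_rot": TCP orientation; "contact_force": force on the tool from outside, world axes, zero at the start; "moment": the same for the moment, N m; "gripper_width": finger opening in m.
Only numpy, scipy, OpenCV 4.12 (cv2) and the standard library are available. Lean on these libraries where they do the work, as an engineer would, in place of code of your own. Each camera call takes 0.05 s, during which the arm holds its last target.

## Working session

There is one attempt and no reset: what is moved stays moved. The work goes in short steps, Python scripts to look and compute and a tool call to move; the robot and the scene stay as the last step left them, time stands still between calls to the robot, and variables do not carry over. Pictures are saved under pics/ and viewed, and the job is handed in when it is done.

Besides the shell and the picture viewer there is one more tool, called after "Request:" in YAML: its name, and indented under it one key for each argument. send_rows: Moves the arm, as the interface text tells. Its arguments: {"type":"object","properties":{"fingers":{"type":"array"},"slide":{"type":"array"},"turn":{"type":"array"},"grip_force":{"type":"number"}},"required":["fingers","slide","turn"]}

```bash
ls; mkdir -p pics; python3 - <<'E'
from rig import r
import cv2,numpy as np
print(r.sense())
for n in("side","top","wrist"):
    print(n,r.calibration(n))
    f=r.grab_frame(n); cv2.imwrite(f"pics/{n}0.png",f[:,:,::-1])
E
```

```text
pics
{'time': 0.0, 'joint_pos': array([ 7.29370873e+01,  1.49337607e+01, -7.98709851e+00,  6.71911191e+01,
       -9.93708017e-05,  8.99993838e+01]), 'joint_velocities': array([0.02890049, 0.03243721, 0.02210633, 0.08664253, 0.06282309,
       0.05785599]), 'tau': array([-6.02569453e-04, -4.05685794e+01,  2.53917700e+01,  1.87286746e-02,
        1.38329096e-04,  1.29227328e-06]), 'ee_pos': array([0.15384925, 0.50124724, 0.2444741 ]), 'ee_rot': array([-9.01119783e+01, -9.81662835e-05, -1.70622963e+01]), 'contact_force': array([ 0.15232526, -0.50421188,  1.50761754]), 'moment': array([ 0.03231191, -0.02040846,  0.02407286]), 'gripper_width': 0.0854556927368833}
side {'camera_matrix': array([[378.1985812 ,   0.        , 314.0016954 ],
       [  0.        , 378.1985812 , 200.73824343],
       [  0.        ,   0.        ,   1.        ]]), 'k1': -0.02962335272437662, 'position': array([ 0.11538739, -0.65701706,  0.55643217]), 'attitude': array([-119.29851698,   -0.18042621,  -36.60148807])}
top {'camera_matrix': array([[430.37180366,   0.        , 317.6490294 ],
       [  0.        , 430.37180366, 203.29235446],
       [  0.        ,   0.        ,   1.        ]]), 'k1': -0.04668442151578123, 'position': array([ 0.40270011, -0.03609976,  1.23514635]), 'attitude': array([-171.59338106,    1.17379207,  -91.00925584])}
wrist {'camera_matrix': array([[307.71390021,   0.        , 318.14583393],
       [  0.        , 307.71390021, 199.28874409],
       [  0.        ,   0.        ,   1.        ]]), 'k1': -0.0016037947403221803, 'position': array([0.07697267, 0.52453302, 0.37386037]), 'attitude': array([1.61824790e+02, 1.20591151e-01, 7.29867629e+01])}
```

View pics/side0.png

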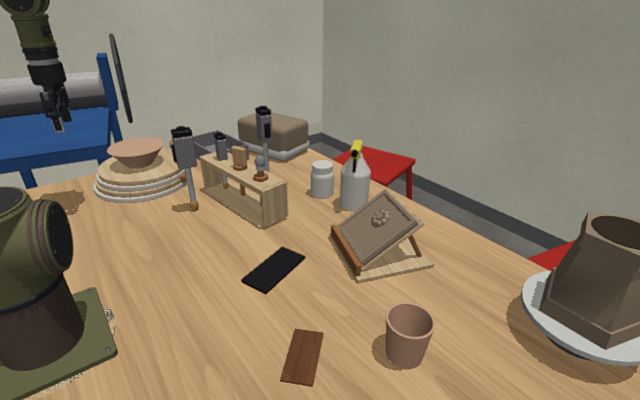

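View pics/top0.png

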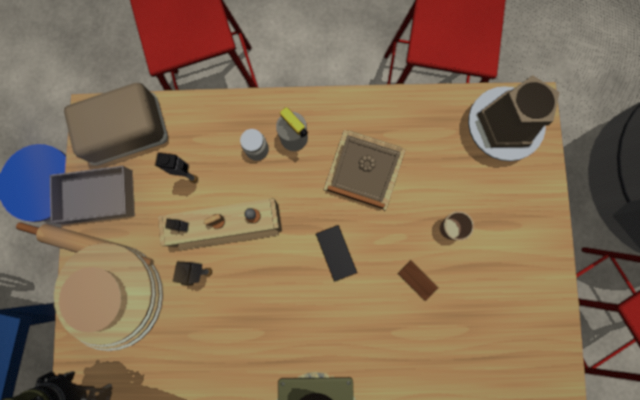

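View pics/wrist0.png

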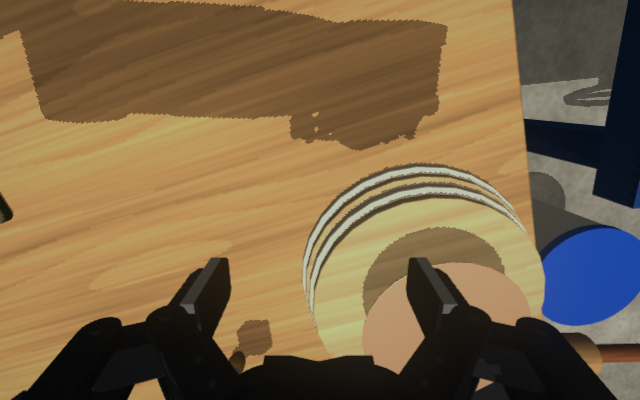

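```bash
python3 - <<'E'
import cv2,numpy as np
a=cv2.imread("pics/side0.png")[90:230,160:300]; b=cv2.imread("pics/top0.png")[140:295,145:300]
a=cv2.resize(a,(560,560),interpolation=cv2.INTER_CUBIC)
cv2.imwrite("pics/c1.png",a); cv2.imwrite("pics/c2.png",cv2.resize(b,(600,600),interpolation=cv2.INTER_CUBIC))
E
```

```text
(no output)
```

View pics/c1.png

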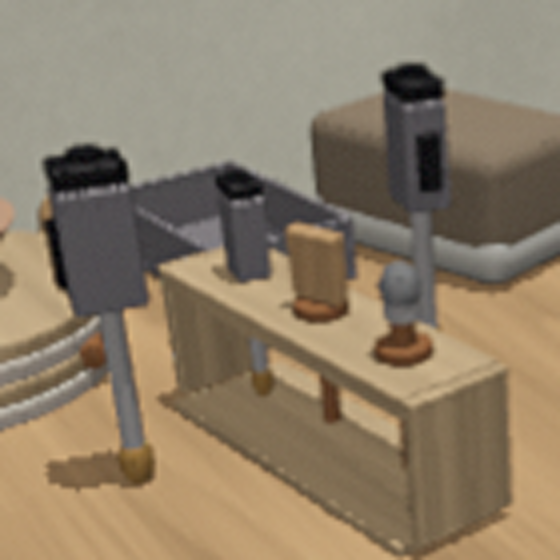

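View pics/c2.png

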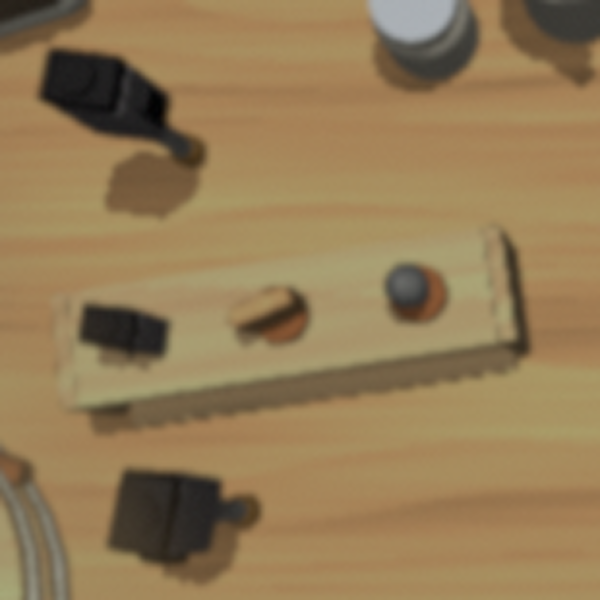

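```bash
cat > h.py <<'E'
import numpy as np,cv2
from scipy.spatial.transform import Rotation as R
def cam(c): return c['camera_matrix'],c['k1'],np.array(c['position']),R.from_euler('xyz',c['attitude'],degrees=True).as_matrix()
def ray(c,uv):
    K,k,p,M=cam(c); d=np.array([(uv[0]-K[0,2])/K[0,0],(uv[1]-K[1,2])/K[1,1]]); s=d.copy()
    for _ in range(20): s=d/(1+k*(s@s))
    v=M@np.array([s[0],s[1],1]); return p,v/np.linalg.norm(v)
def onz(c,uv,z):
    p,v=ray(c,uv); return p+v*(z-p[2])/v[2]
def tri(r1,r2):
    (p,u),(q,v)=r1,r2; A=np.stack([u,-v],1); t=np.linalg.lstsq(A,q-p,rcond=None)[0]
    a,b=p+t[0]*u,q+t[1]*v; return (a+b)/2,np.linalg.norm(a-b)
def proj(c,X):
    K,k,p,M=cam(c); x=M.T@(np.array(X)-p); s=x[:2]/x[2]; s=s*(1+k*(s@s)); return K[0,0]*s[0]+K[0,2],K[1,1]*s[1]+K[1,2]
E
python3 - <<'E'
import cv2
t=cv2.imread("pics/top0.png"); s=cv2.imread("pics/side0.png")
def crop(im,x,y,w,h,k,n): cv2.imwrite(n,cv2.resize(im[y:y+h,x:x+w],None,fx=k,fy=k,interpolation=cv2.INTER_CUBIC))
crop(t,155,195,130,60,6,"pics/d1.png"); crop(t,320,125,90,90,6,"pics/d2.png"); crop(s,325,185,110,100,6,"pics/d3.png"); crop(s,195,125,100,100,6,"pics/d4.png")
E
```

```text
(no output)
```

View pics/d1.png

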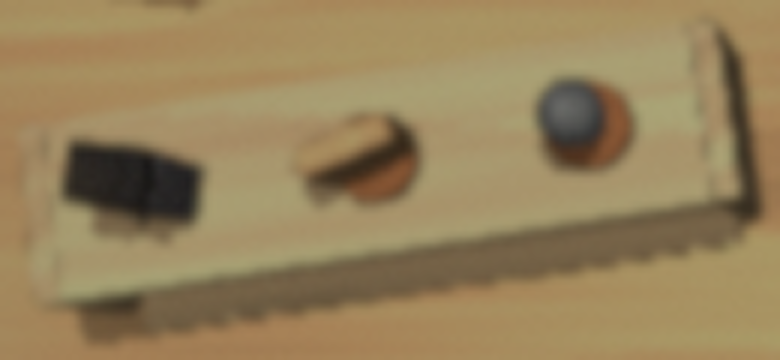

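View pics/d2.png

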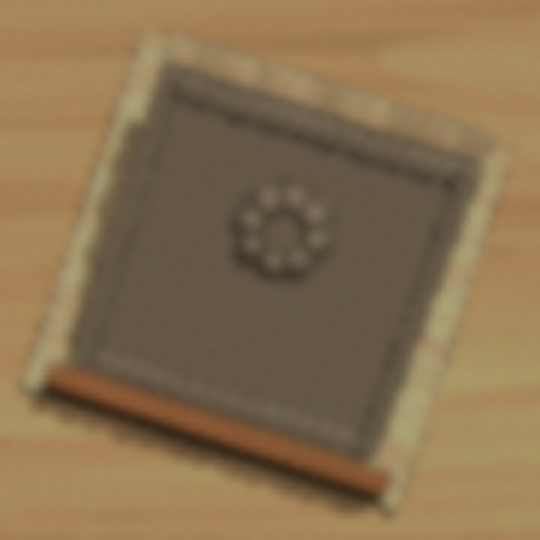

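View pics/d3.png

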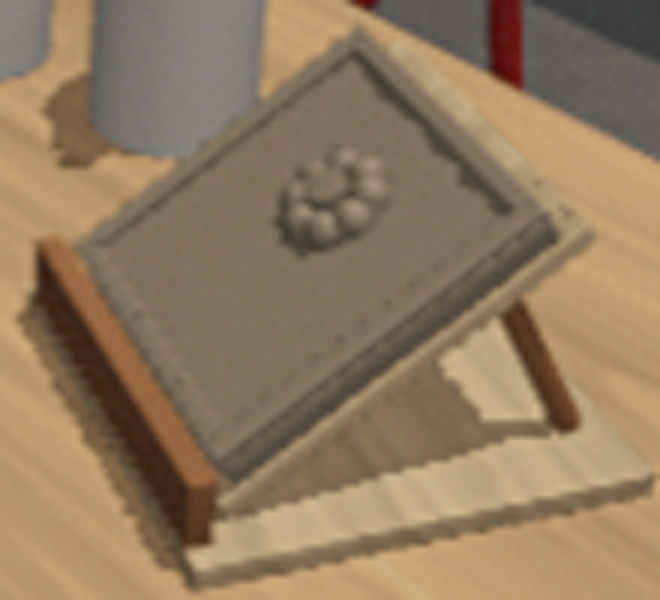

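View pics/d4.png

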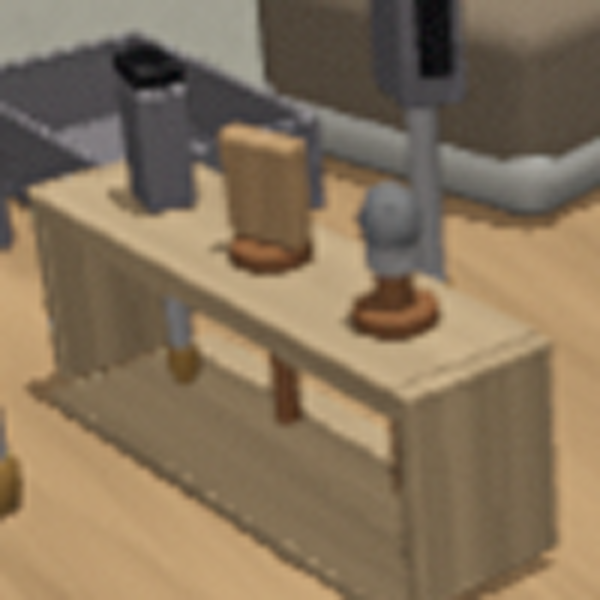

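```bash
python3 - <<'E'
from rig import r
from h import *
T=r.calibration('top');S=r.calibration('side')
f=lambda o,u,k=6:(o[0]+(u[0]+.5)/k-.5,o[1]+(u[1]+.5)/k-.5)
d1=(155,195);d2=(320,125);d3=(325,185);d4=(195,125)
C=[onz(T,f(d1,u),.116) for u in [(28,128),(45,303),(745,200),(705,20)]]
for c in C: print(c.round(4))
print('len',np.linalg.norm(C[0]-C[3]),np.linalg.norm(C[1]-C[2]),'w',np.linalg.norm(C[0]-C[1]),np.linalg.norm(C[2]-C[3]))
m=sum(C)/4; yd=(C[0]-C[3])+(C[1]-C[2]); print('centre',m,'yaw',np.degrees(np.arctan2(-yd[0],yd[1])))
for nm,u in dict(l=(30,190),rf=(405,395),rb=(550,340)).items(): print('side plate',nm,onz(S,f(d4,u),.116).round(4))
W=[onz(T,f(d1,u),.191) for u in [(70,145),(147,153),(148,215),(66,195)]]
print('wandtop',[w.round(4) for w in W],sum(W)/4)
print('wand side', [onz(S,f(d4,u),.191).round(4) for u in [(115,55),(185,82),(128,95)]])
P,e=tri(ray(T,f(d2,(283,232))),ray(S,f(d3,(332,195)))); print('ros',P,e)
for nm,a,b in [('lipL',(48,370),(40,245)),('lipR',(388,488),(200,490)),]:
    print(nm,tri(ray(T,f(d2,a)),ray(S,f(d3,b))))
for nm,a,b in [('ul',(165,72),(358,35)),('ur',(480,160),(555,215)),('ll',(75,362),(85,245)),('lr',(375,455),(232,475))]:
    print(nm,tri(ray(T,f(d2,a)),ray(S,f(d3,b))))
E
```

```text
[0.5433 0.4051 0.116 ]
[0.4659 0.3948 0.116 ]
[0.5056 0.0867 0.116 ]
[0.5853 0.104  0.116 ]
len 0.3039767263790207 0.3106103364155351 w 0.0780704512939016 0.08163180205670333
centre [0.5250344 0.2476474 0.116    ] yaw 7.636663980064391
side plate l [0.4698 0.3965 0.116 ]
side plate rf [0.5113 0.0914 0.116 ]
side plate rb [0.5881 0.099  0.116 ]
wandtop [array([0.5265, 0.3576, 0.191 ]), array([0.5226, 0.3252, 0.191 ]), array([0.497 , 0.3241, 0.191 ]), array([0.5058, 0.3586, 0.191 ])] [0.51298165 0.34136684 0.191     ]
wand side [array([0.5069, 0.3543, 0.191 ]), array([0.5178, 0.2993, 0.191 ]), array([0.4892, 0.2989, 0.191 ])]
ros [ 0.67966309 -0.15180913  0.09688317] 0.0036840861526726597
lipL (array([ 0.62781046, -0.04335827,  0.03768116]), np.float64(0.0010415781051487097))
lipR (array([ 0.57009092, -0.20227074,  0.0386721 ]), np.float64(0.003456813111413259))
ul (array([ 0.74667148, -0.09856082,  0.12319968]), np.float64(0.0015017869895269942))
ur (array([ 0.70381163, -0.23728786,  0.12231   ]), np.float64(0.0024329683245792825))
ll (array([ 0.63402428, -0.05848338,  0.04244415]), np.float64(0.007428967222319141))
lr (array([ 0.58768232, -0.19834601,  0.03423616]), np.float64(0.006440466400593399))
```

Request:
send_rows:
  fingers: [0,0,0,0,0,0,0,0,0,0]
  slide:
    - [0,-60,0]
    - [0,-60,0]
    - [0,0,0]
    - [0,0,0]
    - [0,0,0]
    - [0,0,0]
    - [0,0,0]
    - [0,0,0]
    - [0,0,0]
    - [0,0,0]
  turn: [-0.178,-0.178,-0.178,-0.178,-0.178,-0.178,-0.178,-0.178,-0.178,-0.178]

```text
time: 1.4
ee_pos: [0.154, 0.5017, 0.3649]
ee_rot: [-90.0, 0.0, 85.3]
contact_force: [-0.1, 0.3, -0.2]
gripper_width: 0.0854
```

Request:
send_rows:
  fingers: [0,0,0,0,0,0,0,0]
  slide:
    - [-18.5,0,-53]
    - [-18.5,0,-53]
    - [-18.5,0,-53]
    - [-18.5,0,-53]
    - [-18.5,0,-53]
    - [-18.5,0,-53]
    - [-18.5,0,-53]
    - [0,0,0]
  turn: [0,0,0,0,0,0,0,0]

```text
time: 2.4
ee_pos: [0.5153, 0.338, 0.3635]
ee_rot: [-90.0, 0.1, 84.6]
contact_force: [-0.8, -0.9, -1.0]
gripper_width: 0.085
```

```bash
python3 - <<'E'
from rig import r
import cv2
s=r.sense();print({k:s[k].round(3) for k in('joint_pos','ee_pos','ee_rot','contact_force')},s['time']);c=r.calibration('wrist');print(c['position'],c['attitude'])
f=r.grab_frame('wrist');cv2.imwrite("pics/w1.png",f[:,:,::-1])
import pickle;pickle.dump(c,open('w1.pkl','wb'))
E
```

```text
{'joint_pos': array([ 3.3284e+01,  2.3932e+01,  2.2977e+01,  8.9141e+01, -4.2000e-02,
       -5.1344e+01]), 'ee_pos': array([0.515, 0.338, 0.363]), 'ee_rot': array([-89.951,   0.093,  84.628]), 'contact_force': array([-0.825, -0.871, -1.016])} 2.4
[0.50747806 0.25794934 0.49293384] [ 1.61935583e+02 -5.48857428e-02  1.74676263e+02]
```

View pics/w1.png

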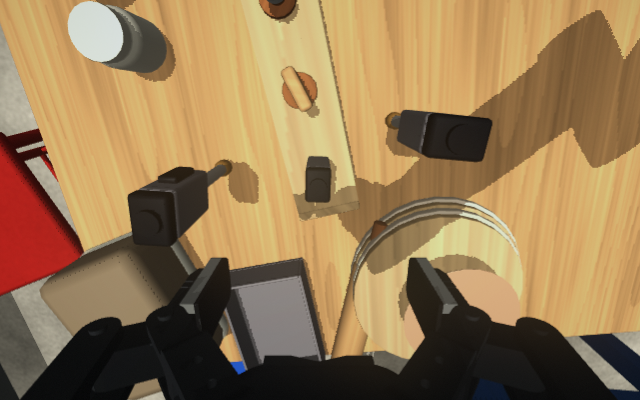

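```bash
python3 - <<'E'
import cv2
t=cv2.imread("pics/w1.png")
cv2.imwrite("pics/w1c.png",cv2.resize(t[145:225,280:370],None,fx=7,fy=7,interpolation=cv2.INTER_CUBIC))
E
```

```text
(no output)
```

View pics/w1c.png

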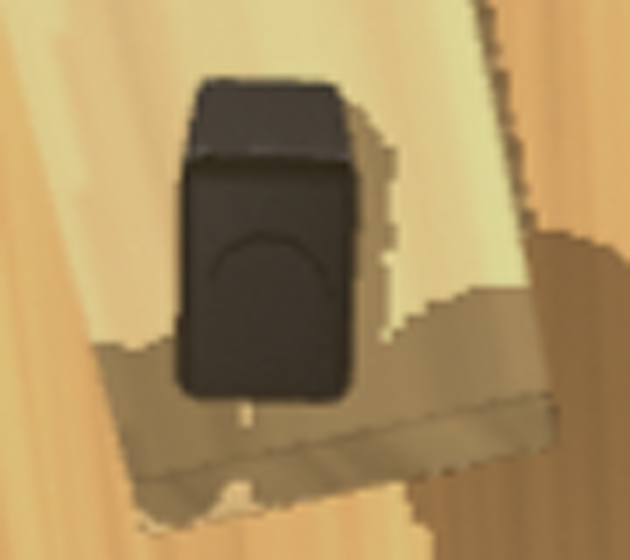

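```bash
python3 - <<'E'
import pickle
from h import *
c=pickle.load(open('w1.pkl','rb'))
f=lambda u:(280+(u[0]+.5)/7-.5,145+(u[1]+.5)/7-.5)
W=[onz(c,f(u),.191) for u in [(182,162),(356,160),(351,401),(179,396)]]
for w in W: print(w.round(4))
print('c',sum(W)/4)
d=(W[3]+W[2]-W[0]-W[1]);print('y yaw',np.degrees(np.arctan2(-d[0],d[1])),np.linalg.norm(d)/2)
e=(W[0]+W[3]-W[1]-W[2]);print('x yaw',np.degrees(np.arctan2(e[1],e[0])),np.linalg.norm(e)/2)
print('rack end',onz(c,f((140,530)),.116),onz(c,f((555,445)),.116))
print('bigwands', onz(c,(460,135),.24),onz(c,(155,220),.24))
E
```

```text
[0.5258 0.3218 0.191 ]
[0.501  0.3239 0.191 ]
[0.5047 0.3599 0.191 ]
[0.5299 0.3568 0.191 ]
c [0.51533342 0.3406033  0.191     ]
y yaw -6.2696276486707685 0.035724043922022074
x yaw -5.896233171387011 0.025121141615896157
rack end [0.54559538 0.40709312 0.116     ] [0.46691901 0.39738788 0.116     ]
bigwands [0.39539123 0.29626742 0.24      ] [0.66026167 0.34586205 0.24      ]
```

Request:
send_rows:
  fingers: [0,0,0,0,0,0]
  slide:
    - [2.5,45,0]
    - [0,50,0]
    - [0,50,0]
    - [0,40,0]
    - [0,28,0]
    - [0,0,0]
  turn: [0.01,0,0,0,0,0]
  grip_force: 40

```text
time: 3.2
ee_pos: [0.5091, 0.3422, 0.1501]
ee_rot: [-89.7, 0.2, 84.5]
contact_force: [-0.6, 0.1, -0.1]
gripper_width: 0.0854
```

Request:
send_rows:
  fingers: [120,255,255,255,255,255]
  slide:
    - [0,0,0]
    - [0,0,0]
    - [0,0,0]
    - [0,0,0]
    - [0,0,0]
    - [0,0,0]
  turn: [0,0,0,0,0,0]

```text
time: 3.95
ee_pos: [0.5134, 0.343, 0.1536]
ee_rot: [-90.1, -0.1, 84.3]
contact_force: [0.8, -0.0, 5.1]
gripper_width: 0.0255
```

```bash
cat > snap.py <<'E'
import sys,cv2
from rig import r
s=r.sense();print(s['time'],s['ee_pos'].round(4),s['ee_rot'].round(2),s['contact_force'].round(2),s['gripper_width'],s['joint_pos'].round(1))
n,o,x,y,w,h,k=sys.argv[1],sys.argv[2],*map(int,sys.argv[3:8])
f=r.grab_frame(n)[:,:,::-1]
cv2.imwrite(f"pics/{o}_full.png",f)
cv2.imwrite(f"pics/{o}.png",cv2.resize(f[y:y+h,x:x+w],None,fx=k,fy=k,interpolation=cv2.INTER_CUBIC))
E
python3 snap.py side s1 170 60 130 130 4
```

```text
3.95 [0.5134 0.343  0.1536] [-90.14  -0.1   84.34] [ 0.84 -0.02  5.14] 0.02554545272259191 [ 33.8  26.5  -4.1  59.2  -0.  -50.6]
```

View pics/s1.png

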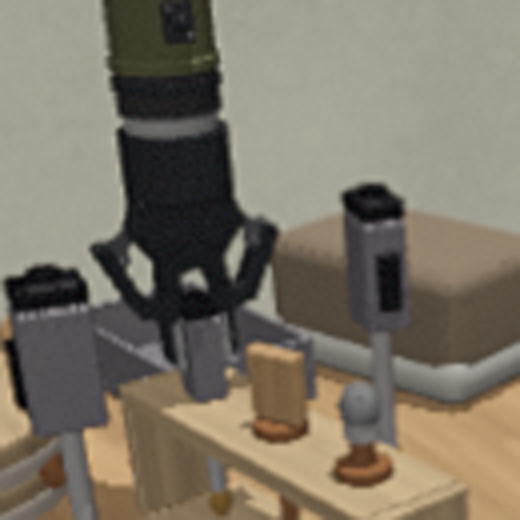

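Request:
send_rows:
  fingers: [255,255,255,255,255,255]
  slide:
    - [0,-15,0]
    - [0,-30,0]
    - [0,-35,0]
    - [0,-35,0]
    - [0,-20,0]
    - [0,0,0]
  turn: [0,0,0,0,0,0]

```text
time: 4.75
ee_pos: [0.5128, 0.3429, 0.289]
ee_rot: [-90.1, -0.1, 84.3]
contact_force: [-0.9, 0.8, -3.1]
gripper_width: 0.0257
```

```bash
python3 snap.py side s2 160 20 140 170 4
```

```text
4.75 [0.5128 0.3429 0.289 ] [-90.11  -0.1   84.35] [-0.86  0.78 -3.11] 0.025743107409450256 [ 33.8  23.5  11.3  77.7   0.  -50.6]
```

View pics/s2.png

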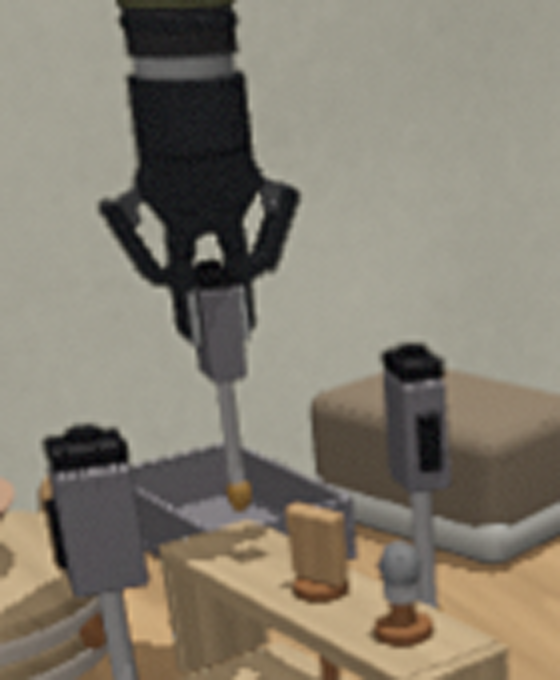

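```bash
python3 - <<'E'
import pickle
from h import *
from rig import r
c=pickle.load(open('w1.pkl','rb'));S=r.calibration('side')
yd=np.array([-.132,.991]);xd=np.array([.991,.132]);m=np.array([.5255,.2478])
for nm,u,z in [('tray',(302,258),.05),('trayl',(232,270),.05),('roller',(378,230),.03),('plate',(360,260),.03),('bowl/plate',(400,200),.03)]:
    for zz in (z,z+.04):
        p=onz(c,u,zz); print(nm,p.round(3),'rack xy',(xd@(p[:2]-m)).round(3),(yd@(p[:2]-m)).round(3))
print('tip now',onz(S,(219.5,146),.147), proj(S,(.5128,.343,.2915)),proj(S,(.5128,.343,.149)))
E
```

```text
tray [0.556 0.499 0.05 ] rack xy 0.063 0.245
tray [0.551 0.477 0.09 ] rack xy 0.056 0.224
trayl [0.672 0.51  0.05 ] rack xy 0.18 0.24
trayl [0.657 0.487 0.09 ] rack xy 0.162 0.22
roller [0.428 0.47  0.03 ] rack xy -0.067 0.233
roller [0.435 0.452 0.07 ] rack xy -0.062 0.214
plate [0.461 0.522 0.03 ] rack xy -0.028 0.281
plate [0.465 0.5   0.07 ] rack xy -0.027 0.258
bowl/plate [0.392 0.422 0.03 ] rack xy -0.109 0.19
bowl/plate [0.402 0.407 0.07 ] rack xy -0.101 0.175
tip now [0.52315094 0.36290773 0.147     ] (np.float64(212.93198187801028), np.float64(99.48785578958811)) (np.float64(218.97992395952912), np.float64(148.10112154717237))
```

Request:
send_rows:
  fingers: [255,255,255,255,255,255,255,255,255]
  slide:
    - [0,0,0]
    - [0,0,0]
    - [30,0,0]
    - [32,0,0]
    - [30,0,0]
    - [0,30,0]
    - [0,30,0]
    - [0,28,0]
    - [0,0,0]
  turn: [-0.115,-0.115,0,0,0,0,0,0,0]
  grip_force: 20

```text
time: 5.92
ee_pos: [0.4978, 0.4317, 0.1947]
ee_rot: [-89.5, 0.3, 97.5]
contact_force: [-0.5, 0.3, -2.4]
gripper_width: 0.0252
```

```bash
python3 snap.py side s3 150 20 150 180 4
```

```text
5.925 [0.4978 0.4317 0.1947] [-89.54   0.3   97.53] [-0.48  0.3  -2.44] 0.025232798915423446 [ 40.9  29.9   7.9  68.6   0.  -56.6]
```

View pics/s3.png

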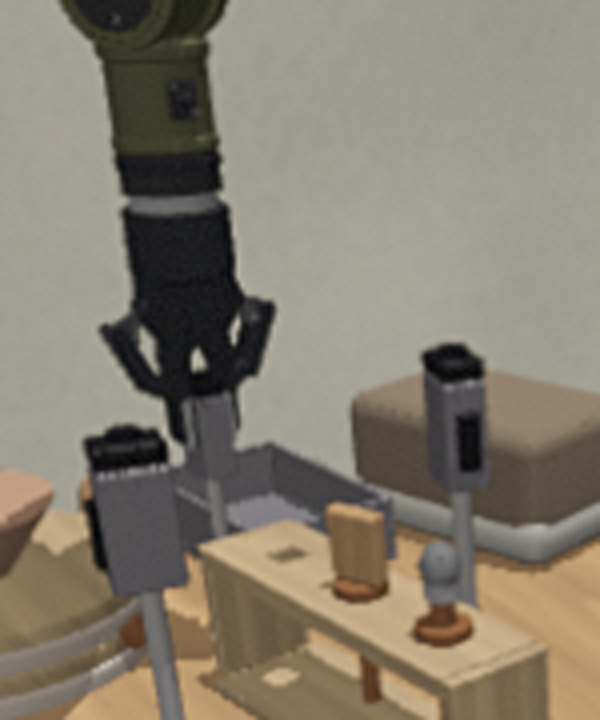

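Request:
send_rows:
  fingers: [255,255,255,255,255,255,255]
  slide:
    - [-12,0,0]
    - [-12,0,0]
    - [-12,0,0]
    - [-12,0,0]
    - [-12,0,0]
    - [-12,0,0]
    - [0,0,0]
  turn: [0,0,0,0,0,0,0]

```text
time: 6.85
ee_pos: [0.5101, 0.3617, 0.2006]
ee_rot: [-90.1, -0.1, 97.5]
contact_force: [-1.3, 1.2, 0.5]
gripper_width: 0.0254
```

```bash
python3 snap.py side s4 150 20 150 180 4
```

```text
6.85 [0.5101 0.3617 0.2006] [-9.007e+01 -6.000e-02  9.746e+01] [-1.31  1.22  0.51] 0.0254252059830921 [ 35.3  25.8   2.   66.    0.  -62.1]
```

View pics/s4.png

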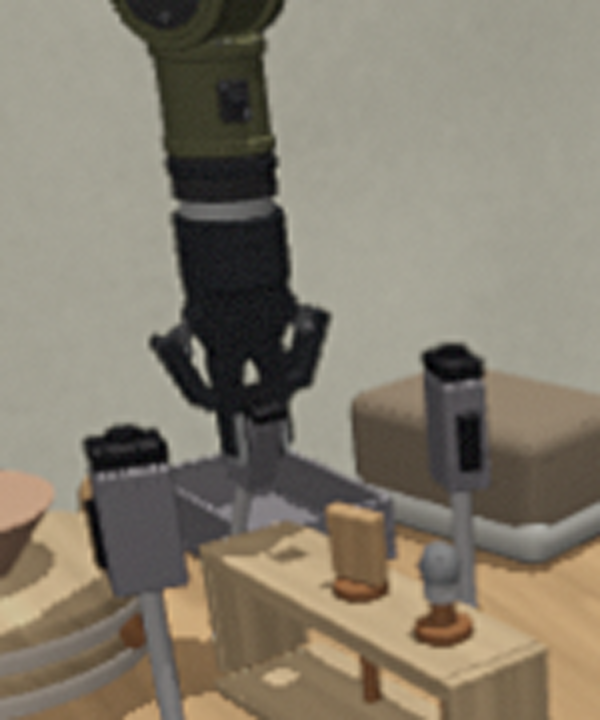

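Request:
send_rows:
  fingers: [255,255,255,255,255]
  slide:
    - [-7,0,0]
    - [-7,0,0]
    - [0,0,0]
    - [0,0,0]
    - [0,0,0]
  turn: [0,0,0,0,0]

```text
time: 7.52
ee_pos: [0.5117, 0.3488, 0.1997]
ee_rot: [-90.0, -0.0, 97.5]
contact_force: [-0.7, 3.3, 2.3]
gripper_width: 0.0256
```

Request:
send_rows:
  fingers: [255,255,255,255,255,255,255]
  slide:
    - [0,0,0]
    - [0,0,0]
    - [0,-30,0]
    - [0,-40,0]
    - [0,-40,0]
    - [0,-20,0]
    - [0,0,0]
  turn: [0,0,0,0,0,0,0]
  grip_force: 70

```text
time: 8.4
ee_pos: [0.512, 0.3477, 0.3298]
ee_rot: [-90.1, 0.1, 97.5]
contact_force: [0.1, 0.1, -2.9]
gripper_width: 0.0255
```

```bash
python3 snap.py side s5 150 0 150 180 4; python3 snap.py wrist ws5 160 150 320 200 2
```

```text
8.4 [0.512  0.3477 0.3298] [-90.07   0.1   97.5 ] [ 0.1   0.09 -2.93] 0.025499949280678412 [ 34.2  23.8  17.8  84.   -0.1 -63.3]
8.45 [0.5115 0.3476 0.3283] [-89.94   0.14  97.51] [ 0.32  0.26 -3.08] 0.025450188287466327 [ 34.2  23.8  17.6  83.9  -0.1 -63.3]
```

View pics/s5.png

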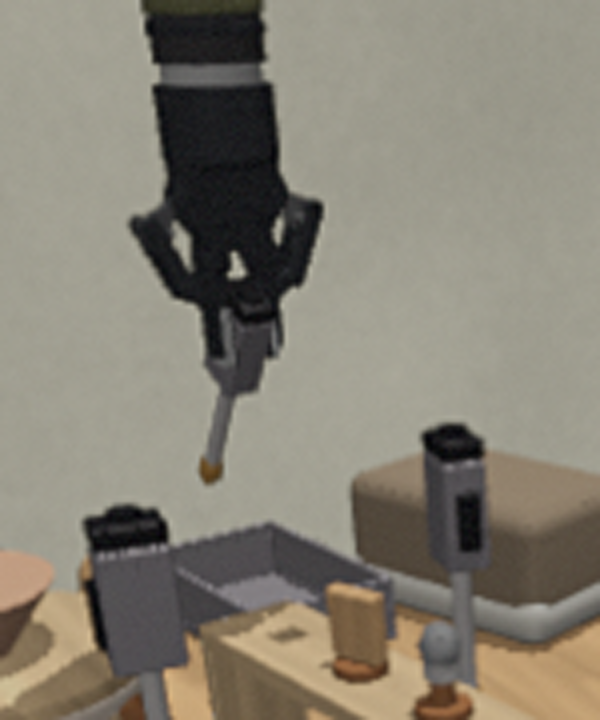

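View pics/ws5.png

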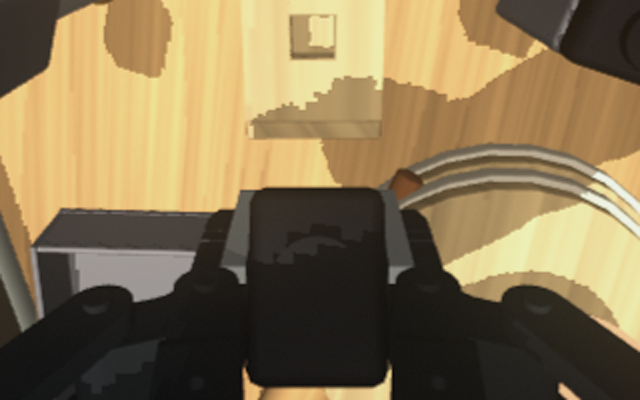

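Request:
send_rows:
  fingers: [255,255,255,255,255,255,255,255,255,255]
  slide:
    - [-30,0,4]
    - [-50,-5,6]
    - [-50,-5,6]
    - [-55,0,6]
    - [-55,0,6]
    - [-55,0,6]
    - [-50,0,6]
    - [-50,0,6]
    - [-45,0,6]
    - [0,0,0]
  turn: [0,0,0,0,0,0,0,0,0,0]

```text
time: 9.75
ee_pos: [0.5163, -0.0975, 0.3371]
ee_rot: [-89.7, 0.0, 97.2]
contact_force: [0.1, 1.3, -2.4]
gripper_width: 0.0251
```

Request:
send_rows:
  fingers: [255,255,255,255,255,255,255,255,255,255]
  slide:
    - [0,0,0]
    - [0,0,0]
    - [0,0,0]
    - [0,0,0]
    - [0,0,0]
    - [0,0,0]
    - [0,0,0]
    - [0,0,0]
    - [0,0,0]
    - [0,0,0]
  turn: [0.183,0.183,0.183,0.183,0.183,0.183,0.183,0.183,0.183,0.183]

```text
time: 11.0
ee_pos: [0.5167, -0.0935, 0.3376]
ee_rot: [-90.0, 0.2, -7.6]
contact_force: [0.6, -0.2, -2.2]
gripper_width: 0.0252
```

Request:
send_rows:
  fingers: [255,255,255,255]
  slide:
    - [0,0,0]
    - [0,0,0]
    - [0,0,0]
    - [0,0,0]
  turn: [0.12,0.08,0,0]

```text
time: 11.5
ee_pos: [0.5172, -0.094, 0.3385]
ee_rot: [-90.0, 0.1, -18.7]
contact_force: [-0.5, 0.5, -2.7]
gripper_width: 0.025
```

```bash
python3 snap.py side s6 300 60 150 190 4; python3 snap.py top t6 300 100 150 130 5
```

```text
11.5 [ 0.5172 -0.094   0.3385] [-90.02   0.1  -18.68] [-0.53  0.55 -2.74] 0.025021634579144268 [-10.3  13.9   4.5  80.7  -0.    8.4]
11.55 [ 0.5173 -0.0941  0.3387] [-9.001e+01  7.000e-02 -1.870e+01] [ 0.62 -0.22 -2.09] 0.025395675215087444 [-10.3  13.8   4.5  80.7  -0.    8.4]
```

View pics/s6.png

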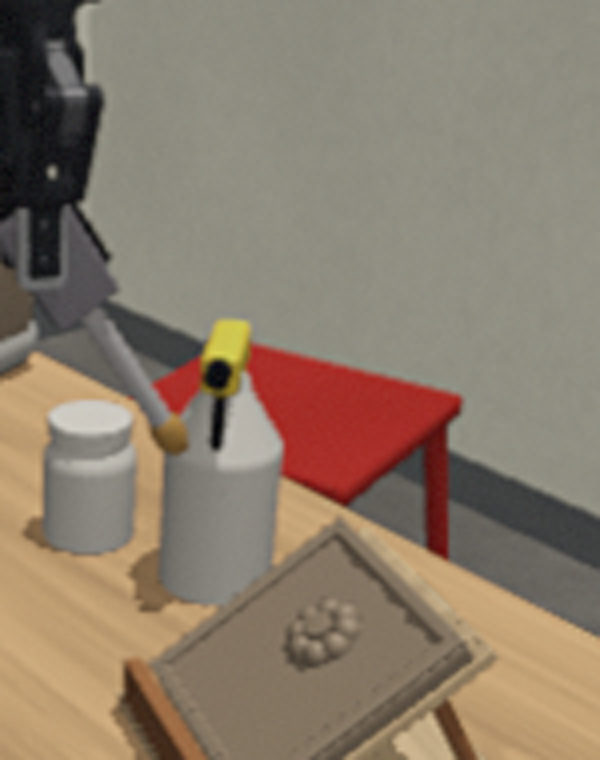

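View pics/t6.png

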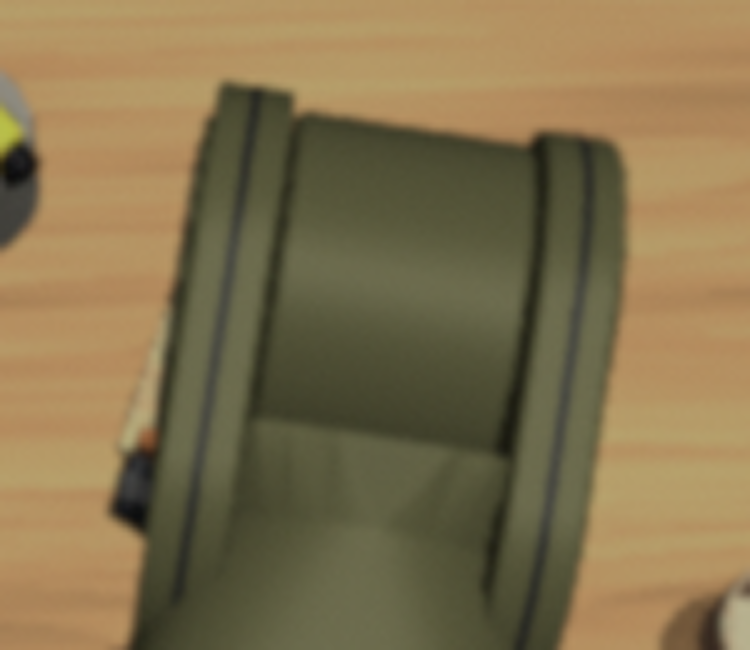

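```bash
python3 - <<'E'
import cv2
t=cv2.imread("pics/s6_full.png")
cv2.imwrite("pics/s6c.png",cv2.resize(t[125:180,305:355],None,fx=10,fy=10,interpolation=cv2.INTER_CUBIC))
E
```

```text
(no output)
```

View pics/s6c.png

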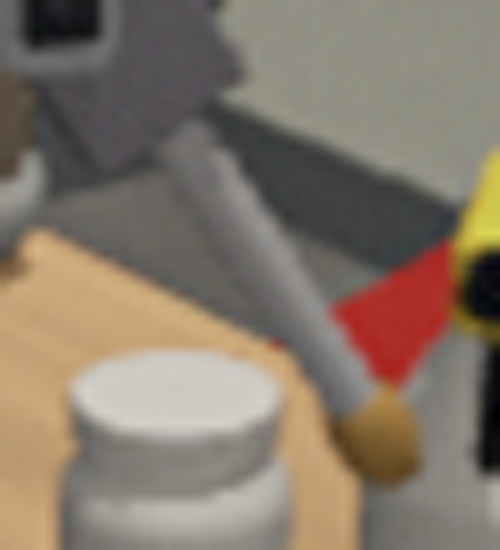

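```bash
cat > ang.py <<'E'
from rig import r
from h import *
S=r.calibration('side')
def meas(s_pos,psi,pxs,o,k):
    x=np.array([np.cos(psi),np.sin(psi),0]);nz=np.array([-np.sin(psi),np.cos(psi),0]);out=[]
    for u in pxs:
        p,v=ray(S,(o[0]+(u[0]+.5)/k-.5,o[1]+(u[1]+.5)/k-.5)); t=nz@(s_pos-p)/(nz@v); q=p+t*v; out.append(q)
    return x,out
E
python3 - <<'E'
from ang import *
s=r.sense();T=s['ee_pos'];psi=np.radians(-18.7)
x,P=meas(T,psi,[(187,142),(357,402),(390,462)],(305,125),10)
for q in P: print(q.round(4), 'along x',(x@(q-T)).round(4),'dz',(q-T)[2].round(4))
for a,b in((0,1),(0,2),(1,2)):
    d=P[b]-P[a]; print('angle',np.degrees(np.arctan2(x@d,-d[2])),'len',np.linalg.norm(d))
G=T+[0,0,.005]; d=P[2]-G; print('from grip',np.degrees(np.arctan2(x@d,-d[2])),np.linalg.norm(d))
E
```

```text
[ 0.5489 -0.1049  0.3013] along x 0.0332 dz -0.0376
[ 0.5848 -0.1171  0.2411] along x 0.0711 dz -0.0978
[ 0.5923 -0.1196  0.2264] along x 0.0791 dz -0.1125
angle 32.17515510103098 len 0.07118981722517337
angle 31.471531120025684 len 0.08780765434904296
angle 28.46107072949417 len 0.016646177534130155
from grip 33.94647040337134 0.14161451321128643
```

```bash
python3 - <<'E'
from ang import *
im=cv2.imread("pics/s6_full.png").astype(float)
# intensity profiles perpendicular to axis: sample along line
a=np.array([305+18.9,125+14.7]);b=np.array([305+35.4,125+38.7])
d=(b-a)/np.linalg.norm(b-a);n=np.array([-d[1],d[0]])
L=np.linalg.norm(b-a);off=np.arange(-6,6.01,.25);M=[]
for t in np.arange(1,L-1,1.5):
    pts=(a+d*t)[None]+off[:,None]*n
    pr=cv2.remap(im.astype(np.float32),pts[:,0].astype(np.float32)[None],pts[:,1].astype(np.float32)[None],cv2.INTER_CUBIC)[0]
    g=np.linalg.norm(np.gradient(pr,axis=0),axis=1)
    i1=g[(off<-1)].argmax(); j=np.where(off>1)[0]; i2=j[g[j].argmax()]
    M.append((t,off[i1],off[i2]));
M=np.array(M);print(M.round(2).tolist())
E
```

```text
[[1.0, -2.5, 2.5], [2.5, -3.0, 2.5], [4.0, -2.75, 2.5], [5.5, -2.5, 1.25], [7.0, -2.75, 2.5], [8.5, -2.75, 2.25], [10.0, -3.0, 2.0], [11.5, -3.0, 1.5], [13.0, -2.5, 1.25], [14.5, -2.75, 1.25], [16.0, -2.5, 1.25], [17.5, -2.5, 6.0], [19.0, -2.5, 5.5], [20.5, -2.0, 4.25], [22.0, -2.25, 3.75], [23.5, -2.25, 3.75], [25.0, -2.25, 3.75], [26.5, -2.5, 3.5], [28.0, -2.5, 4.0]]
```

Request:
send_rows:
  fingers: [255,255,255,255,255,255,255]
  slide:
    - [8,10,-1]
    - [10,13,-1]
    - [10,13,0]
    - [8,10,0]
    - [0,0,0]
    - [0,0,0]
    - [0,0,0]
  turn: [0,0,0,0,0,0,0]

```text
time: 12.48
ee_pos: [0.5512, -0.108, 0.294]
ee_rot: [-90.0, -0.1, -18.8]
contact_force: [-1.4, -0.1, -2.1]
gripper_width: 0.0253
```

```bash
python3 snap.py side s7 300 100 150 190 4; python3 snap.py wrist ws7 0 0 640 400 1; python3 snap.py top t7 260 90 190 130 4
python3 - <<'E'
import cv2
t=cv2.imread("pics/s7_full.png")
cv2.imwrite("pics/s7c.png",cv2.resize(t[140:240,325:405],None,fx=7,fy=6*7/6,interpolation=cv2.INTER_CUBIC)[:600])
E
```

```text
12.475 [ 0.5512 -0.108   0.294 ] [-8.999e+01 -6.000e-02 -1.878e+01] [-1.38 -0.14 -2.1 ] 0.02534062890059076 [-11.1  17.7   3.3  75.5   0.    7.7]
12.525 [ 0.5512 -0.108   0.294 ] [-8.999e+01 -6.000e-02 -1.878e+01] [ 0.29 -0.41 -3.06] 0.025012637190717654 [-11.1  17.7   3.3  75.5  -0.    7.7]
12.575 [ 0.5512 -0.1079  0.2939] [-8.999e+01 -6.000e-02 -1.878e+01] [-0.19  0.77 -2.64] 0.025566936490848957 [-11.1  17.7   3.3  75.5   0.    7.7]
```

View pics/s7c.png

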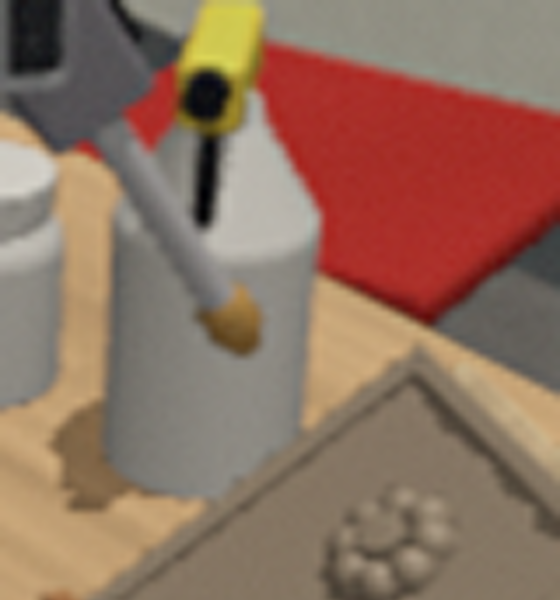

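View pics/ws7.png

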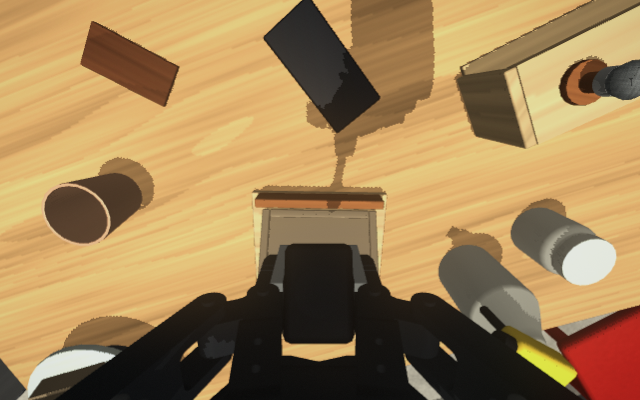

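View pics/s7.png

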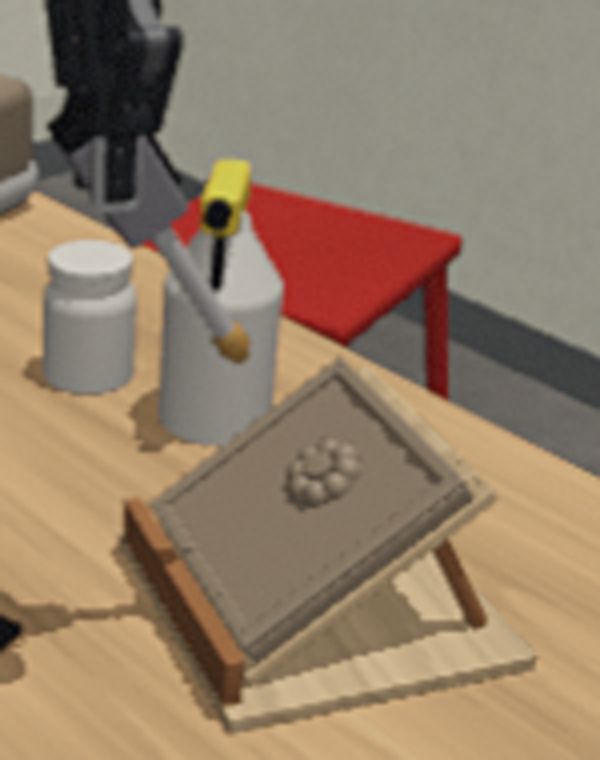

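```bash
python3 - <<'E'
import cv2,numpy as np
t=cv2.imread("pics/s7_full.png")
c=t[153:195,335:367]; c=cv2.resize(c,None,fx=14,fy=14,interpolation=cv2.INTER_CUBIC)
c=np.clip((c.astype(float)-60)*1.6,0,255).astype(np.uint8)
for i in range(0,c.shape[0],70): cv2.putText(c,str(i),(0,i+8),0,.4,(0,0,255)); cv2.line(c,(0,i),(8,i),(0,0,255))
cv2.imwrite("pics/s7d.png",c)
E
```

```text
(no output)
```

View pics/s7d.png

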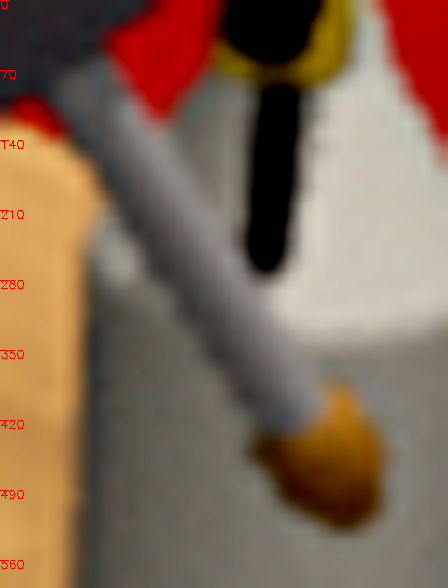

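```bash
python3 - <<'E'
from ang import *
s=r.sense();T=s['ee_pos'];psi=np.radians(s['ee_rot'][2])
x,P=meas(T,psi,[(94,107),(294,402),(357,498)],(335,153),14)
ros=np.array([.6797,-.152,.0973]);e=np.radians(-19);n=np.array([-np.sin(np.radians(35))*np.cos(e),-np.sin(np.radians(35))*np.sin(e),np.cos(np.radians(35))])
for q in P: print(q.round(4),(x@(q-T)).round(4),(q-T)[2].round(4))
for a,b in((0,1),(0,2)):
    d=P[b]-P[a]; print('angle',np.degrees(np.arctan2(x@d,-d[2])),np.linalg.norm(d))
tip=P[2];d=tip-ros;print('range',np.linalg.norm(d),'off-normal',np.degrees(np.arccos(d@n/np.linalg.norm(d))),'perp',(d-(d@n)*n).round(4))
for th in (33,34,35):
    t=np.radians(th);w=np.array([0,0,0.])+np.sin(t)*x;w[2]=-np.cos(t)
    tt=T+[0,0,.005]+.1426*w;dd=ros-tt;print(th,'tip',tt.round(4),'range',np.linalg.norm(dd).round(4),'miss',np.linalg.norm(dd-(dd@w)*w).round(4),'ang',np.degrees(np.arccos(-w@n)).round(2), proj(S,tt), )
print(proj(S,ros))
E
```

```text
[ 0.5849 -0.1194  0.252 ] 0.0357 -0.0418
[ 0.6179 -0.1306  0.199 ] 0.0705 -0.0948
[ 0.6289 -0.1344  0.1808] 0.0822 -0.1131
angle 33.29117406455882 0.06338114493053548
angle 33.11587943680872 0.08503956379843434
range 0.09929248820931535 off-normal 2.236478908493264 perp [ 0.003  -0.0009  0.0022]
33 tip [ 0.6247 -0.133   0.1793] range 0.1005 miss 0.0042 ang 2.0 (np.float64(358.08026985844253), np.float64(189.0231205222158))
34 tip [ 0.6266 -0.1336  0.1806] range 0.1005 miss 0.0003 ang 1.01 (np.float64(359.0025363477695), np.float64(188.3255158866766))
35 tip [ 0.6286 -0.1343  0.182 ] range 0.1005 miss 0.0043 ang 0.13 (np.float64(359.91570538609534), np.float64(187.61447161926603))
(np.float64(379.20840182356085), np.float64(217.10211008214722))
```

View pics/s7_full.png

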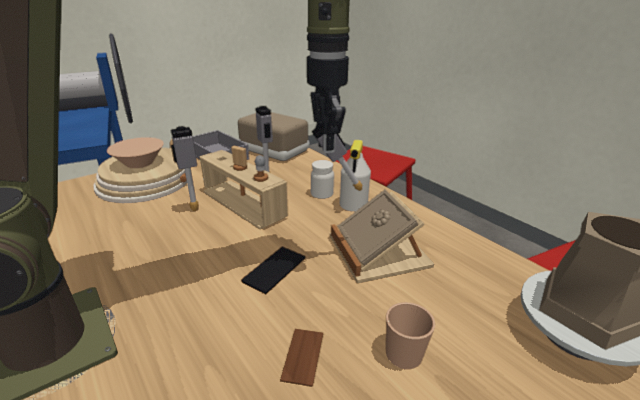

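Request:
send_rows:
  fingers: [255,255,255,255]
  slide:
    - [0,0,0]
    - [0,0,0]
    - [0,0,0]
    - [0,0,0]
  turn: [0,0,0,0]

```text
time: 13.12
ee_pos: [0.5511, -0.108, 0.2933]
ee_rot: [-90.0, 0.0, -18.8]
contact_force: [-0.4, 0.1, -2.7]
gripper_width: 0.025
```

The side view shows the wand held with its nozzle at (359,188), pointing at the rosette at (380,217). The beater, brush, both larger wands, cup, jar, sprayer, phone and rib are where they were at the start.

```bash
python3 -c "
from rig import r
print(r.close_job())"
```

```text
the job is handed in; nothing more can be done
None
```

I drew the spray wand straight up out of its rack hole, tipped it over, and handed the job in at 13.1 s. The wand was held at 70 N with its nozzle aimed at the rosette.

**How it was tipped:** the moves only allow turning about the fingers' own axis, so the gripper could not tilt the wand itself. I gripped it lightly (20 N), leaned its lance against the left top edge of the fixed rack until it swung to the tile's angle, then tightened the grip. The measured force was at most about 5 N whenever I read it.

**Last checks:**

| Check | Result |
|---|---|
| Nozzle distance from the rosette | about 99–100 mm |
| Spray axis off the tile's normal | about 1–2° |
| Where the spray axis passes | within about 4 mm of the rosette's centre |
| Steadiness | pose steady to about 1 mm; force reading only the wand's weight |

- **Disagreement:** the wand's tilt came out differently by method. The side picture gave 32–33°, a line from the grip to the nozzle gave 34°, and the geometry of the push gave 35.1°, against the 35° wanted. I left it as it was.
- **Other things on the table:** in the last side view the other rack tools and the loose items looked unmoved. Nothing touched the tile.

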